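# Shut and latch the stop-valve hatch in the tiled kitchen ledge

### The arm

A 7-joint arm with a two-finger parallel gripper is mounted at the origin on the work surface. World frame = base frame: x ahead of the robot, y to its left, z up, the work surface at z = 0. Lengths are in m, angles in rad, forces in N, time in s.
With the tool pointing down it reaches from about 0.4 to 0.85 m from the base axis. Payload 6.9 kg.
Tool frame: the origin (TCP) lies midway between the tips of the shut fingers; the grasp point (between the pads) lies behind it (ctrl.pinch_z is the z of the grasp point in the tool frame, in m); z points along the fingers, y is the direction in which the jaws open and shut (so a half turn about z gives the same grasp; the last joint's range is limited). The gripper opens to 85 mm and grips with 20 to 120 N. Pads are 22 mm wide; open, the fingers measure 114 mm over their backs; the gripper's body (76 mm by 85 mm) begins 54 mm behind the grasp point. The pads swing forward as they close: fully open they stand 13 mm farther back than shut.
Start: joints at [-1.028, 0.507, -0.238, 1.5, 0.126, 1.149, -0.155], TCP at [0.264, 0.566, 0.231] pointing down, gripper open.
Joint ranges: [-3.08, 3.08], [-0.24, 2.05], [-1.43, 1.35], [0, 2.5], [-1.52, 4.66], [0.17, 1.96], [-2.89, 2.89]. Speed limits (rad/s): [2.39, 2.39, 3.14, 3.14, 3.14, 3.14, 3.14].

### API

Orientations are given as a unit quaternion [w, x, y, z].
In Python, from station import ctrl, get_state, vision, ticket, models gives the robot as it stands. Calls block until the motion is done:
- ctrl.movep(position, orientation): joint-space move of the TCP to a pose.
- ctrl.movel(position, frame=None, max_speed=0.15): straight line of the TCP; frame=None keeps the orientation; max_speed is the mean speed in m/s.
- ctrl.set_joints(angles): joint-space move.
- ctrl.ungrasp() and ctrl.close_gripper(force=None): open the fingers fully, or close them until they stop; force is the grip in N (None keeps the last).
- ctrl.pause(seconds).
- ctrl.ik(position, orientation): joint angles nearest the present ones, or None.
- get_state(): the state.
- vision.grab_frame(name): name is "scene" or "side" or "wrist"; returns (picture, depth): 480x640x3 uint8, blue, green, red; 480x640 float32, m along the optical axis (not along the pixel's ray), 0 where there is no reading.
- vision.camera_info(name): a dict with "mtx" (3x3 intrinsics, pixels), "R" (3x3) and "t" (3): a world point X has camera coordinates R X + t; the wrist camera has in their place "hand_eye" (4x4, takes a point from camera to tool coordinates, whose origin is the TCP and whose axes are the flange's). Camera axes: x right, y down, z forward; pixel columns grow to the right and rows downward; lengths in m; the calibration is good to about 2 mm. A picture is of the moment at which its call begins: read the wrist's pose just before it. camera_info takes no time and is no camera call.
A pose or a line that the arm cannot do raises ctrl.Unreachable and nothing moves.
- ticket.close_job(): hands the job in, once; it reports no verdict.
Trained networks look in the newest picture that a camera, given by its name, has taken for a name from the list of things; names that differ only in an ending like _2 or _b are one class to them, and where a whole thing is asked for, a point or a joint stands for the part that bears it (a point fixed in the world has none). Each returns a list of dicts, best first, with "p" (0 to 1); they miss things now and then, are a little off and sometimes report something else, mostly with a low value. They report only what shows in the picture. A call takes as long as a camera call.
- models.recognise(camera, target): "point" ([column, row] in pixels, amid what is visible of it).
- models.masks_of(camera, target): "mask" (480x640 bool, what is visible of it) and "point" ([column, row] in pixels, amid what is visible of it).
The state is a dict: "time": time; "qpos": joint angles; "qd": joint speeds; "tau": joint torques, N m; "tcp_pos": TCP position; "eef_rot": TCP orientation; "contact_force": force on the tool from outside, world axes, zero at the start; "wrist_torque": the same for the moment, N m; "width": finger opening in m.
Only numpy, scipy, OpenCV 4.12 (cv2) and the standard library are available. Lean on these libraries where they do the work, as an engineer would, in place of code of your own. Each camera call takes 0.05 s, during which the arm holds its last target.

### The job

Fold the open metal hatch cover in the tiled ledge down onto its rubber seal, then press down firmly on the red wing knob and, keeping it pressed, turn it a quarter turn clockwise until its hidden tongue is fully home under the front edge of the frame and holds the cover down by itself. Work by feel: do not crush the seal, do not force the knob if the tongue catches on the frame edge, and leave the tumbler, saucer, kettle lid and basin where they stand.

Things in the scene. Friction and masses are not known exactly. Their poses are not given: they have to be found in the camera images.
- frame: flat steel hatch frame, 232 (x) by 234 mm (y), let into the top of the white-tiled ledge, rim 92 mm above the work surface. Origin: its middle at rim height; x points from the front edge (robot's side) to the hinge side, y left along the ledge, z up. It carries the black rubber seal and, at the front, the edge strip that the tongue goes under. Ledge, tap and rail are fixed
- hinge_mid (a point): middle of the hinge line, 98 mm behind the frame's origin at rim height; the line runs along the frame's y. The hinge is at the side away from the robot, so the cover's free edge faces the robot
- cover: hatch cover: aluminium plate 190 (x) by 200 mm, 6 mm thick, about 0.2 kg. Origin: on the hinge line; axes as the frame's when shut, it lies 4 to 194 mm along its -x with z = 0 its top face. Starts with the free edge raised by 0.3 to 0.75 rad about y; its stiff hinge keeps it where it is left, under 5 N near the free edge moves it. Let go unlatched, it rides 1 to 7 mm too high on the seal
- wing_grip (a point): middle of the knob's red wing, on its axis, 21 mm above the cover's top, 145 mm from the hinge line, midway across. Wing 54 mm long, 12 thick, 6 to 36 mm above the cover, on a black skirt 54 mm across that turns with it. z away from the cover; y along the wing, about parallel to the front edge (up to 0.35 rad clockwise of it) at the start, square to it when latched; pip at the tongue's end
- seal_front (a point): middle of the front edge, at rim height. Under it lie the soft rubber seal and the edge strip; their heights vary by 2 to 3 mm, unseen. The tongue (40 mm long) strikes the edge after some 0.4 rad unless pressed below it: 6 to 14 N straight down on the knob clears it, depending on the seal; 1 mm lower the cover meets hard stops; over 19 N is too much. Knob turns easily, stop at 1.6 rad
- tumbler: bystander: glass tumbler, 68 mm across, 105 mm high, right of the hatch; origin under its centre
- saucer: bystander: yellow melamine saucer, 124 mm across, 18 mm high, left of the hatch; origin under its centre
- kettle_lid: bystander: aluminium kettle lid with black knob, 110 mm across, 42 mm high, left of the hatch; origin under its centre
- basin: bystander: green plastic basin, 208 mm across, 85 mm high, under the tap at the ledge's right end; origin under its centre

How it is judged:
On the way, in this order (a step that is already met when the one before it is completed fails the run):
1. the cover is folded down onto its seal, knob not yet turned (z of wing_grip in the frame of frame below 0.0312 m and angle between the y axis of wing_grip and the x axis of frame, either way round above 0.95 rad), for 0.1 s.
2. the cover is down and the tongue swung under the front frame edge (z of wing_grip in the frame of frame below 0.0248 m and angle between the y axis of wing_grip and the x axis of frame, either way round below 0.37 rad), for 0.2 s.
At the end, for the whole second after the job is handed in: Cover held down by the tongue with nothing pressing it: wing centre 17 to 24.8 mm above the rim (21 is flush), wing within 0.37 rad of square to the front edge; tumbler, saucer, kettle lid and basin within 20 mm of where they stood (all of step 2 and z of wing_grip in the frame of frame above 0.017 m and distance of each of tumbler, saucer, kettle_lid, basin from where it was at the start of the episode below 0.02 m); the robot touches nothing.
It fails at once if the cover plate is pressed too hard on the seal and stops (more than 19 N) (contact force between cover_c0 and frame above 19 N).
It fails at once if the knob is forced while its tongue catches, or pulled up against it (cover, tongue and seal together over 30 N on the frame) (contact force between cover and frame above 30 N).
It fails at once if the tumbler, saucer, kettle lid or basin is shoved more than 20 mm or the tumbler tipped (distance of any of tumbler, saucer, kettle_lid, basin from where it was at the start of the episode above 0.02 m or angle between tumbler's own z axis and vertical above 0.3 rad).
It also fails if it takes over 61 s, if anything falls off the work surface, if the arm or the gripper's body presses on something with over 40 N, if the wrist force passes 120 N, or if a joint passes its speed limit or range.

## Working session

There is one attempt and no reset: what is moved stays moved. The work goes in short steps, each a Python script; the robot and the scene stay as the last script left them, time stands still between calls to the robot, and variables do not carry over. Pictures are saved under pics/ and viewed, and the job is handed in when it is done.

```bash
ls; mkdir -p pics; python3 - <<'E'
from station import ctrl,get_state,vision,models
import cv2,numpy as np
s=get_state();print(s['time'],s['tcp_pos'],s['eef_rot'],s['contact_force'],ctrl.pinch_z)
for n in ['scene','side']:
    p,d=vision.grab_frame(n);cv2.imwrite(f'pics/{n}0.png',p);np.save(f'{n}_d.npy',d)
    for t in ['frame','cover','wing_grip','tumbler','saucer','kettle_lid','basin','hinge_mid','seal_front']:
        try:
            r=models.recognise(n,t);print(n,t,[(np.round(x['point']).tolist(),round(x['p'],2)) for x in r[:2]])
        except Exception as e: print(t,e)
    i=vision.camera_info(n);print(i)
E
```

```text
pics
0.0 [0.26424985 0.56582365 0.23043292] [-1.74672626e-04  2.16640422e-01  9.76251043e-01 -8.93151014e-04] [-0.1545778  -1.03508447 -0.18096015] -0.0187
scene frame [([263.0, 281.0], 0.67)]
scene cover [([290.0, 260.0], 0.88)]
scene wing_grip [([280.0, 245.0], 0.66)]
scene tumbler [([244.0, 303.0], 0.97), ([165.0, 326.0], 0.35)]
scene saucer [([357.0, 234.0], 0.95)]
scene kettle_lid [([392.0, 196.0], 0.66)]
scene basin []
scene hinge_mid [([262.0, 283.0], 0.79)]
scene seal_front [([264.0, 285.0], 0.94)]
{'mtx': array([[616.45831199,   0.        , 316.35109841],
       [  0.        , 616.45831199, 239.80474418],
       [  0.        ,   0.        ,   1.        ]]), 'R': array([[ 7.08842449e-01,  7.05366611e-01, -5.72156148e-04],
       [ 5.50026240e-01, -5.53244071e-01, -6.25613406e-01],
       [-4.41603350e-01,  4.43146638e-01, -7.80133026e-01]]), 't': array([-0.44936486, -0.21833382,  1.99044654])}
side frame [([294.0, 305.0], 0.73)]
side cover [([324.0, 276.0], 0.64)]
side wing_grip [([307.0, 268.0], 0.67), ([407.0, 427.0], 0.18)]
side tumbler [([385.0, 328.0], 0.59)]
side saucer [([306.0, 214.0], 0.6), ([292.0, 303.0], 0.37)]
side kettle_lid [([266.0, 183.0], 0.78), ([383.0, 330.0], 0.66)]
side basin [([407.0, 425.0], 0.67)]
side hinge_mid [([292.0, 304.0], 0.57), ([384.0, 327.0], 0.5)]
side seal_front [([295.0, 305.0], 0.71)]
{'mtx': array([[475.67157716,   0.        , 315.30792992],
       [  0.        , 475.67157716, 234.41069481],
       [  0.        ,   0.        ,   1.        ]]), 'R': array([[ 0.89880767, -0.43806036,  0.01574478],
       [-0.29487524, -0.63081813, -0.71771658],
       [ 0.32433527,  0.64044642, -0.69615732]]), 't': array([-0.53171526,  0.3149535 ,  0.89655576])}
```

View pics/scene0.png

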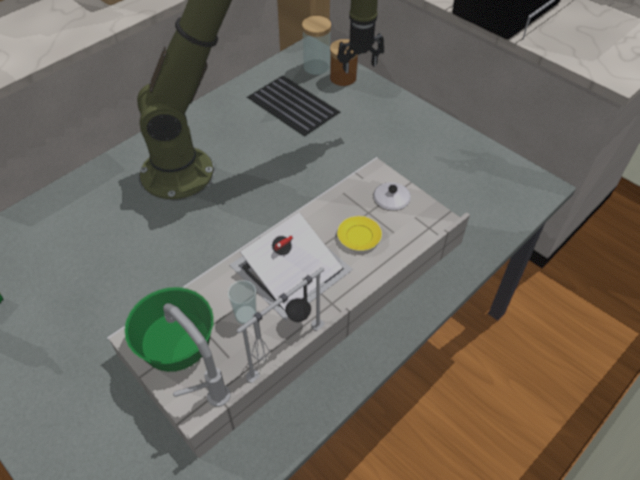

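View pics/side0.png

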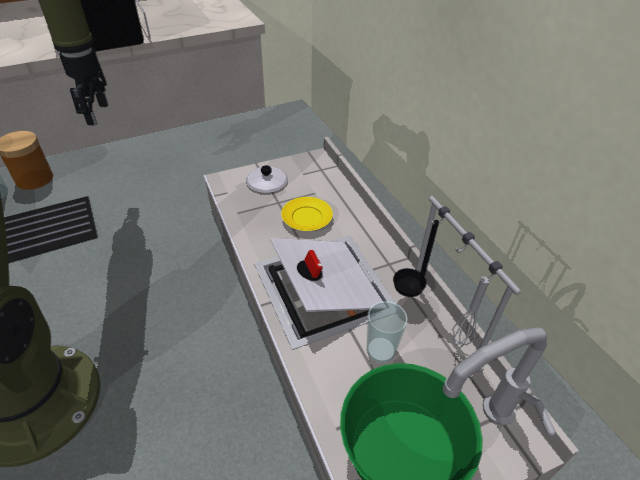

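The hatch is open. The red wing is at scene (283,243) and side (313,263), the frame's front edge runs from about side (258,262) to (300,341), and a rail and ladle stand behind the hinge. Next I'll fit the frame and cover geometry from depth.

```bash
cat > h.py <<'E'
from station import ctrl,get_state,vision,models,ticket
import cv2,numpy as np
from scipy.spatial.transform import Rotation as Ro
def pts(n,d,mask):
    i=vision.camera_info(n);K=i['mtx'];v,u=np.nonzero(mask&(d>0));z=d[v,u]
    c=np.stack([(u-K[0,2])/K[0,0]*z,(v-K[1,2])/K[1,1]*z,z],1)
    return (c-i['t'])@i['R']
E
python3 - <<'E'
from h import *
for n in ['scene','side']:
    p,d=vision.grab_frame(n)
    big=p.copy()
    for t in ['frame','cover','wing_grip','tumbler']:
        r=models.masks_of(n,t)
        if not r: continue
        m=r[0]['mask'];P=pts(n,d,m);print(n,t,round(r[0]['p'],2),m.sum(),P.mean(0).round(3),P.min(0).round(3),P.max(0).round(3))
        np.save(f'{n}_{t}.npy',P)
        cs,_=cv2.findContours(m.astype('uint8'),0,2);cv2.drawContours(big,cs,-1,{'frame':(255,0,0),'cover':(0,255,0),'wing_grip':(255,255,0),'tumbler':(0,0,255)}[t],1)
    red=(p[...,2]>120)&(p[...,1]<60)&(p[...,0]<60);red[:200]=0;
    P=pts(n,d,red);print('red',red.sum(),np.median(P,0).round(4))
    np.save(f'{n}_red.npy',P)
    c=big[190:350,200:410] if n=='scene' else big[210:370,220:430]
    cv2.imwrite(f'pics/{n}1.png',cv2.resize(c,None,fx=3.7,fy=3.7,interpolation=2))
E
```

```text
scene frame 0.91 1150 [ 0.604 -0.087  0.091] [ 0.459 -0.2    0.018] [0.712 0.068 0.195]
scene cover 0.74 4749 [ 0.585 -0.047  0.137] [ 0.45  -0.22   0.001] [0.766 0.102 0.326]
scene tumbler 0.62 990 [ 0.61  -0.229  0.158] [ 0.51  -0.318  0.085] [ 0.746 -0.155  0.318]
red 38 [ 0.5652 -0.0447  0.1829]
side frame 0.75 3480 [ 0.546 -0.066  0.088] [ 0.464 -0.166  0.004] [0.708 0.075 0.098]
side cover 0.96 5478 [ 0.586 -0.056  0.136] [ 0.501 -0.151  0.043] [0.693 0.124 0.186]
side wing_grip 0.77 550 [ 0.553 -0.051  0.168] [ 0.528 -0.074  0.131] [0.593 0.009 0.186]
side tumbler 0.95 2007 [ 0.613 -0.231  0.155] [ 0.579 -0.264  0.083] [ 0.701 -0.133  0.197]
red 229 [ 0.5582 -0.0459  0.1771]
```

```bash
ls pics
```

```text
scene0.png
scene1.png
side0.png
side1.png
```

View pics/side1.png

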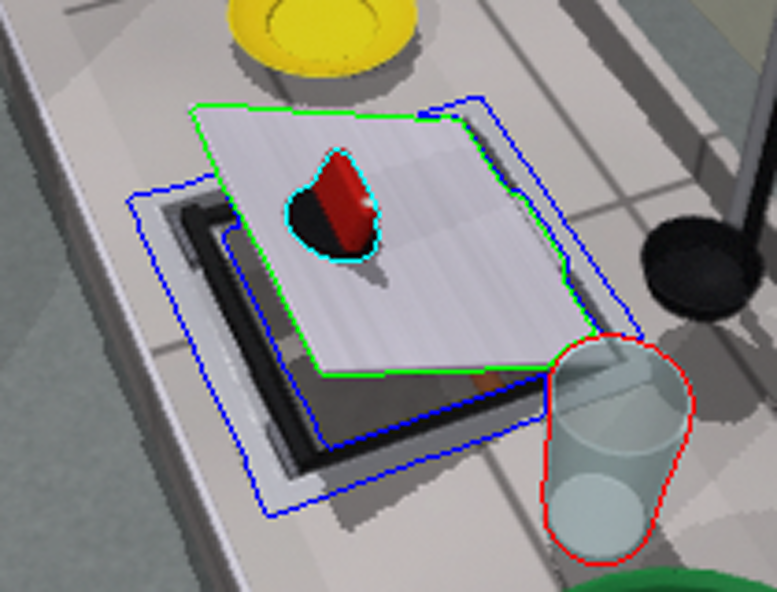

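```bash
python3 - <<'E'
from h import *
n='side'
C=np.concatenate([np.load('side_cover.npy')]); F=np.load('side_frame.npy')
# cover plane ransac
def plane(P,tol,it=400):
    rng=np.random.default_rng(0);b=None;bi=0
    for _ in range(it):
        q=P[rng.choice(len(P),3,False)];nn=np.cross(q[1]-q[0],q[2]-q[0]);l=np.linalg.norm(nn)
        if l<1e-9: continue
        nn/=l;k=abs((P-q[0])@nn)<tol
        if k.sum()>bi: bi=k.sum();b=k
    c=P[b].mean(0);nn=np.linalg.svd(P[b]-c)[2][2];return c,nn*np.sign(nn[2]),b
for src in ['side','scene']:
    C=np.load(src+'_cover.npy')
    c,nn,b=plane(C,.003);print(src,'cover',c,nn,b.mean(),'tilt',np.arccos(nn[2]),'dir',np.arctan2(nn[1],nn[0]))
    I=C[b]; r=cv2.minAreaRect((I[:,:2]).astype('float32')*1000);print(cv2.boxPoints(r))
c,nn,b=plane(F,.003);print('frame',c,nn,b.mean())
I=F[b];r=cv2.minAreaRect((I[:,:2]).astype('float32')*1000);print(r,cv2.boxPoints(r))
R=np.load('side_red.npy');print(R.min(0),R.max(0),R.mean(0))
E
```

```text
side cover [ 0.58988548 -0.05686683  0.13305433] [ 0.40930599 -0.02198619  0.91213223] 0.8843898864052766 tilt 0.42234011452304476 dir -0.053664200522324554
[[ 500.40247  -145.18478 ]
 [ 681.80383  -154.71947 ]
 [ 692.49       48.58992 ]
 [ 511.08862    58.124603]]
scene cover [ 0.58697136 -0.04755538  0.13545687] [ 0.41074768 -0.0237783   0.91143894] 0.5716701902748414 tilt 0.4240283443799713 dir -0.05782575607856492
[[ 500.39157  -144.82211 ]
 [ 681.25006  -153.17793 ]
 [ 690.5928     49.041946]
 [ 509.7343     57.397766]]
frame [ 0.55446047 -0.06677092  0.09077616] [-1.89571905e-05 -6.90424428e-04  9.99999761e-01] 0.6498267898383372
((586.6461181640625, -48.609703063964844), (235.64443969726562, 234.35159301757812), 87.12909698486328) [[ 463.71616 -160.4152 ]
 [ 697.7737  -172.15288]
 [ 709.57605   63.1958 ]
 [ 475.51855   74.93347]]
[ 0.54986003 -0.07187949  0.16050556] [ 0.57043089 -0.02232749  0.1858274 ] [ 0.55871316 -0.04639528  0.17593119]
```

```bash
cat >> h.py <<'E'
FO=np.array([.5866,-.0486,.0915]);YAW=-.053
FX=np.array([np.cos(YAW),np.sin(YAW),0]);FY=np.array([-FX[1],FX[0],0]);FZ=np.array([0,0,1.])
H=FO+.098*FX
def quat(a):
    "tool z down, tool y (jaw) at world angle a"
    y=np.array([np.cos(a),np.sin(a),0]);z=-FZ;x=np.cross(y,z)
    q=Ro.from_matrix(np.stack([x,y,z],1)).as_quat();return np.roll(q,1)
E
python3 - <<'E'
from h import *
R=np.load('side_red.npy')
t=.423
cx=FX*np.cos(t)-FZ*np.sin(t); cz=FX*np.sin(t)+FZ*np.cos(t)
for n in ['side','scene']:
    R=np.load(n+'_red.npy');L=np.stack([(R-H)@cx,(R-H)@FY,(R-H)@cz],1)*1000
    print(n,len(L),np.percentile(L,[2,50,98],axis=0).round(1))
    top=L[L[:,2]>28] ; print(len(top), top.mean(0))
    if len(top)>8:
        print(np.polyfit(top[:,1],top[:,0],1))
    r=cv2.minAreaRect(L[:,:2].astype('float32'));print(r)
W=H-.145*FX
for a0 in [YAW,YAW+np.pi,]:
  for da in [0,-.35,-.8,-1.2,-1.6,-1.7]:
    q=ctrl.ik(W+[0,0,.02],quat(a0+da));print(round(a0,2),da,None if q is None else q.round(2))
E
```

```text
side 226 [[-152.5  -23.2   10.1]
 [-150.     1.3   25.9]
 [-143.2   24.    36.1]]
103 [-148.33127774    0.47256481   33.1492536 ]
[ 5.22169491e-02 -1.48355954e+02]
((-146.89344787597656, 0.2756004333496094), (49.43815612792969, 11.46359634399414), 88.25890350341797)
scene 38 [[-153.8  -25.2   28.5]
 [-146.4    2.6   32.9]
 [-142.7   19.5   39.9]]
37 [-147.33384434    2.19107171   34.18302487]
[ 6.04160388e-02 -1.47466220e+02]
((-148.40957641601562, -3.311979293823242), (47.3877067565918, 11.085434913635254), 87.28942108154297)
-0.05 0 [-0.12  0.52  0.25  1.89 -0.18  0.76  0.17]
-0.05 -0.35 [-0.17  0.53  0.32  1.89 -0.23  0.76 -0.13]
-0.05 -0.8 [-0.22  0.54  0.4   1.89 -0.29  0.77 -0.52]
-0.05 -1.2 [-0.27  0.55  0.48  1.89 -0.35  0.79 -0.86]
-0.05 -1.6 [-0.29  0.56  0.51  1.89 -0.37  0.79 -1.24]
-0.05 -1.7 [-0.3   0.56  0.52  1.89 -0.38  0.79 -1.33]
3.09 0 [ 0.4   0.55 -0.55  1.88  0.38  0.82  2.74]
3.09 -0.35 [ 0.34  0.53 -0.45  1.88  0.32  0.8   2.46]
3.09 -0.8 [ 0.25  0.52 -0.31  1.88  0.22  0.78  2.11]
3.09 -1.2 [ 0.19  0.51 -0.22  1.88  0.15  0.77  1.77]
3.09 -1.6 [ 0.13  0.51 -0.13  1.88  0.09  0.76  1.44]
3.09 -1.7 [ 0.11  0.51 -0.11  1.88  0.07  0.76  1.35]
```

```bash
python3 - <<'E'
from h import *
def st(m):
    s=get_state();print(m,round(s['time'],2),s['tcp_pos'].round(4),s['contact_force'].round(2),round(s['width'],4))
    return s
ctrl.close_gripper(20);st('closed')
t=.423;r=.165
def pt(th,up=0): return H-r*np.cos(th)*FX+r*np.sin(th)*FZ+.055*FY+[0,0,up]
ctrl.movep(pt(t,.08),quat(YAW));st('hover')
ctrl.movel(pt(t,.015),max_speed=.1);s=st('near');b=s['contact_force'].copy()
th=t
while th>.06:
    th-=.03
    ctrl.movel(pt(th,.002),max_speed=.08)
    s=get_state();f=s['contact_force']-b;print(round(th,3),round(s['time'],2),f.round(2),(s['tcp_pos'][2]-pt(th,.002)[2]).round(4))
    if f[2]>9: break
E
```

```text
closed 2.27 [0.2644 0.5663 0.2313] [ 0.8  -0.18 -0.92] 0.0
hover 4.48 [0.5372 0.0106 0.2391] [-0.03  0.04 -0.45] -0.0003
near 5.28 [0.5375 0.0091 0.1747] [-0.44 -0.02  0.61] -0.0
0.393 5.65 [ 0.5  -0.02 -0.27] 0.0002
0.363 5.9 [-0.34  0.34 -0.44] 0.0001
0.333 6.15 [ 0.71  0.21 -0.95] -0.0003
0.303 6.4 [-0.44  0.01 -0.21] -0.0004
0.273 6.65 [ 0.64  0.15 -0.6 ] -0.0003
0.243 6.9 [ 1.82 -0.19 -0.07] -0.0003
0.213 7.15 [-0.16  0.32 -1.34] -0.0003
0.183 7.4 [ 0.89 -0.19  0.27] -0.0003
0.153 7.65 [ 0.85 -0.87 -0.4 ] -0.0003
0.123 7.9 [ 0.44 -0.51 -0.32] -0.0003
0.093 8.15 [ 0.08  0.01 -0.16] -0.0003
0.063 8.4 [ 0.84 -0.63 -0.45] -0.0003
0.033 8.65 [-0.01  0.38 -0.25] -0.0003
```

```bash
python3 - <<'E'
from h import *
p,d=vision.grab_frame('side');cv2.imwrite('pics/side2.png',cv2.resize(p[190:370,220:460],None,fx=3.2,fy=3.2,interpolation=2))
E
```

```text
(no output)
```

View pics/side2.png

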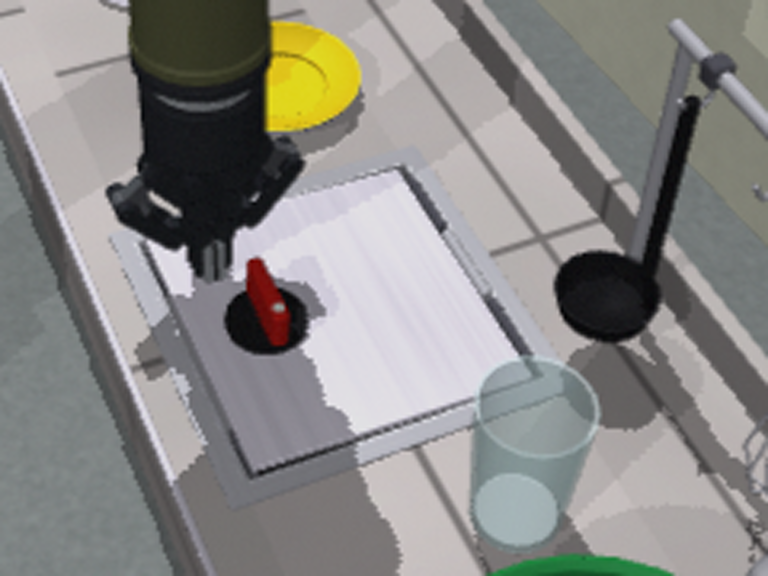

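The cover is now down almost flush and the wing is still parallel to the front edge. I'll press gently until the seal is felt, then lift and look from above.

```bash
python3 - <<'E'
from h import *
s=get_state();p=s['tcp_pos'].copy()
P=H-.165*FX+.055*FY
def rd(n=4):
    F=[];
    for _ in range(n): ctrl.pause(.03);F.append(get_state()['contact_force'])
    return np.mean(F,0)
for k in range(7):
    z=.0985-.001*k
    ctrl.movel([P[0],P[1],z],max_speed=.05);f=rd();print(z,get_state()['tcp_pos'].round(4),f.round(2))
    if f[2]>2.5: break
ctrl.movel([P[0],P[1],.17],max_speed=.2);print('free',rd())
c=H-.145*FX
ctrl.movep([c[0]-.0,c[1],.24],quat(YAW-.05))
s=get_state();print(s['time'],s['tcp_pos'])
p,d=vision.grab_frame('wrist');np.save('w.npy',d);cv2.imwrite('pics/w0.png',p)
i=vision.camera_info('wrist');print(i)
p2,d2=vision.grab_frame('side');cv2.imwrite('pics/side3.png',p2)
ctrl.ungrasp();print(get_state()['time'])
E
```

```text
0.0985 [0.5226 0.0099 0.0985] [ 0.22 -0.5  -0.03]
0.0975 [0.5226 0.0099 0.0975] [-0.58 -0.06  2.17]
0.0965 [0.5226 0.0099 0.0965] [-1.83  0.23  3.79]
free [0.30513557 0.02133204 0.23664659]
10.95 [ 0.53971293 -0.04681951  0.23978038]
{'mtx': array([[403.39791287,   0.        , 312.69895677],
       [  0.        , 403.39791287, 241.9661021 ],
       [  0.        ,   0.        ,   1.        ]]), 'hand_eye': array([[-4.71322795e-04, -9.48461996e-01, -3.16890549e-01,
         8.13606167e-02],
       [ 9.99999869e-01, -5.10664138e-04,  4.10955584e-05,
         9.75090647e-04],
       [-2.00802214e-04, -3.16890488e-01,  9.48462112e-01,
        -1.42100379e-01],
       [ 0.00000000e+00,  0.00000000e+00,  0.00000000e+00,
         1.00000000e+00]])}
11.8333
```

View pics/w0.png

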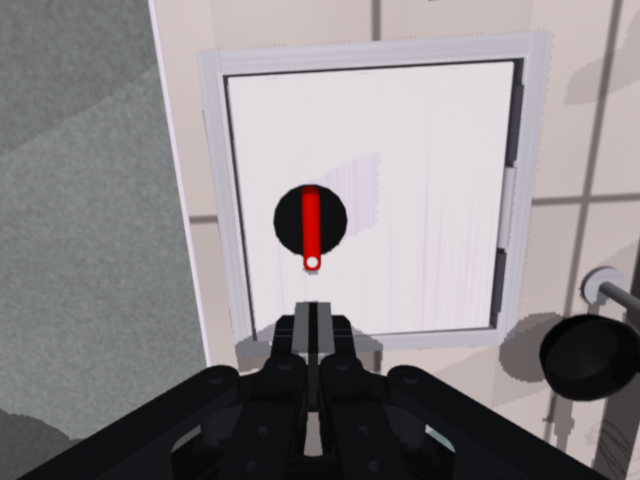

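The wrist view shows the cover shut in its frame. The wing runs from (311,188) to (313,265), with the pip at the bottom (right side, -y), almost exactly along the tool's x. I'll measure its centre and angle.

```bash
python3 - <<'E'
from h import *
p=cv2.imread('pics/w0.png');d=np.load('w.npy')
i=vision.camera_info('wrist');K=i['mtx'];T=i['hand_eye']
s=get_state();print(s['tcp_pos'])
q=s['eef_rot'];R=Ro.from_quat(np.roll(q,-1)).as_matrix()
def w(m):
    v,u=np.nonzero(m&(d>0));z=d[v,u];c=np.stack([(u-K[0,2])/K[0,0]*z,(v-K[1,2])/K[1,1]*z,z],1)
    return (c@T[:3,:3].T+T[:3,3])@R.T+s['tcp_pos']
m=(p[...,2]>100)&(p[...,1]<70)&(p[...,0]<70);P=w(m)
print(m.sum(),np.percentile(P,[1,50,99],axis=0).round(4))
top=P[P[:,2]>np.percentile(P[:,2],90)-.006];r=cv2.minAreaRect(top[:,:2].astype('float32')*1000);print('top',len(top),np.median(top,0),r)
mm=np.ones_like(m);mm[300:]=0;A=w(mm)
L=np.stack([(A-H)@FX,(A-H)@FY],1)
for rr in (.03,.06,.1,.14,.18):
    k=(abs(L[:,0]+rr)<.006)&(abs(abs(L[:,1])-.06)<.025);print(rr,np.median(A[k,2]) if k.any() else None)
sk=(p.max(2)<50);sk[300:]=0;sk[:,380:]=0;sk[:170]=0;sk[:,:265]=0
S=w(sk|m);S=S[S[:,2]<.125];print('skirt',cv2.minEnclosingCircle(S[:,:2].astype('float32')*1000),np.median(S,0))
# rim
for dx in(-.102+0,): 
    k=(abs((A-FO)@FX+.108)<.004)&(abs((A-FO)@FY)<.08);print('rim',np.median(A[k,2]))
print('pred',H-.145*FX)
E
```

```text
[ 0.53969081 -0.04613267  0.24004609]
1240 [[ 0.5335 -0.067   0.1173]
 [ 0.5405 -0.0369  0.1315]
 [ 0.5467 -0.0161  0.1334]]
top 1179 [ 0.54040428 -0.03804029  0.13154721] ((540.0042724609375, -42.09259796142578), (52.146141052246094, 11.406501770019531), 85.08128356933594)
0.03 0.09262038717208282
0.06 0.09353828866104098
0.1 0.09473914016357375
0.14 0.09596746830904707
0.18 0.09717843672893853
skirt ((538.8118286132812, -42.20125961303711), 26.55154800415039) [ 0.53370779 -0.04115425  0.1022132 ]
rim 0.09166778079635679
pred [ 0.539666   -0.04611017  0.0915    ]
```

```bash
cat >> h.py <<'E'
def rd(n=4):
    F=[];T=[]
    for _ in range(n):
        ctrl.pause(.02);s=get_state();F.append(s['contact_force']);T.append(s['wrist_torque'])
    return np.mean(F,0),np.mean(T,0)
E
python3 - <<'E'
from h import *
A=-.086;x,y=.5397,-.0438
ctrl.movep([x,y,.17],quat(A))
ctrl.movel([x,y,.122],max_speed=.12)
f0,t0=rd(8);print('pre',f0.round(2),t0.round(3))
ctrl.movel([x,y,.108],max_speed=.08);f,t=rd(4);print(f.round(2),get_state()['tcp_pos'])
ctrl.close_gripper(45)
s=get_state();f,t=rd(6);print(s['time'],s['tcp_pos'],s['width'],(f-f0).round(2),(t-t0).round(3))
np.save('b.npy',np.r_[f0,t0])
p,d=vision.grab_frame('side');cv2.imwrite('pics/side4.png',cv2.resize(p[190:370,220:460],None,fx=3.2,fy=3.2,interpolation=2))
p,d=vision.grab_frame('wrist');cv2.imwrite('pics/w1.png',p)
E
```

```text
pre [-0.05  0.17 -0.12] [0.003 0.002 0.007]
[-0.16 -0.   -0.21] [ 0.539715   -0.04387505  0.10811349]
13.9583 [ 0.53892178 -0.04372859  0.1078952 ] 0.01092036161237778 [-2.64 -0.13  2.65] [0.08  1.046 0.036]
```

View pics/side4.png

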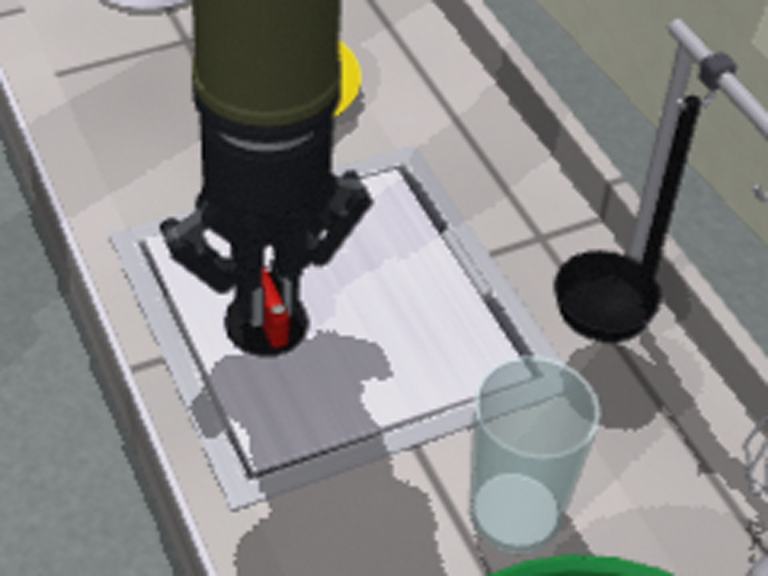

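View pics/w1.png

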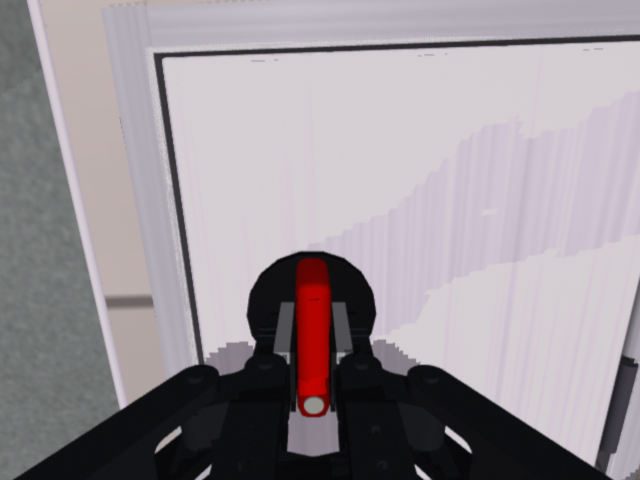

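```bash
cat >> h.py <<'E'
def show(tag,n=3):
    b=np.load('b.npy');f,t=rd(n);f=f-b[:3];t=t-b[3:];s=get_state()
    Rm=Ro.from_quat(np.roll(s['eef_rot'],-1)).as_matrix()
    M=t[1]+(.0165)*f[0]+.145*f[2]
    print(tag,round(s['time'],2),(s['tcp_pos']*1000).round(2),f.round(2),t.round(3),'M/.145',round(M/.145,2),'jaw',round(float(np.arctan2(Rm[1,1],Rm[0,1])),3),'tilt',Rm[:2,2].round(4))
    return f,t,s
E
python3 - <<'E'
from h import *
x,y,z=.5388,-.0438,.1080
for k in range(9):
    ctrl.movel([x,y,z],max_speed=.05);f,t,s=show(round(z,4))
    if f[2]>7: break
    z-=.0005
E
```

```text
0.108 14.46 [538.94 -43.75 107.91] [-1.26 -0.63 -0.1 ] [0.094 0.636 0.02 ] M/.145 4.14 jaw -0.086 tilt [ 0.0002 -0.    ]
0.1075 14.76 [538.93 -43.73 107.58] [-1.94  0.51  1.24] [0.16  0.691 0.057] M/.145 5.78 jaw -0.086 tilt [0.0003 0.0001]
0.107 15.06 [538.84 -43.74 107.12] [-2.48  1.12  4.21] [0.251 0.786 0.041] M/.145 9.35 jaw -0.086 tilt [0.0002 0.0001]
0.1065 15.36 [538.81 -43.75 106.64] [-2.86  0.85  5.4 ] [0.275 0.834 0.042] M/.145 10.83 jaw -0.086 tilt [0.0002 0.0001]
0.106 15.66 [538.77 -43.75 106.19] [-2.68  0.69  6.2 ] [0.291 0.853 0.042] M/.145 11.78 jaw -0.086 tilt [0.0001 0.0001]
0.1055 15.96 [538.74 -43.71 105.76] [-3.4   0.65  6.98] [0.283 0.897 0.028] M/.145 12.78 jaw -0.086 tilt [0.0001 0.0002]
0.105 16.26 [538.74 -43.7  105.36] [-3.86  0.65  8.17] [0.303 0.96  0.069] M/.145 14.35 jaw -0.086 tilt [0.0002 0.0002]
```

```bash
sed -i 's/(.0165)\*f\[0\]/(.21)*f[0]/' h.py; python3 - <<'E'
from h import *
x,y,z=.5382,-.0439,.1050
ctrl.movel([x,y,z],max_speed=.05);f,t,s=show(round(z,4))
last=f[2]
for k in range(9):
    z-=.0003
    ctrl.movel([x,y,z],max_speed=.05);f,t,s=show(round(z,4),4)
    if f[2]>12.5 or f[2]-last>1.8: break
    last=f[2]
E
```

```text
0.105 16.56 [538.68 -43.76 105.4 ] [-2.38  1.5   6.59] [0.349 0.602 0.037] M/.145 7.3 jaw -0.086 tilt [0.0012 0.0002]
0.1047 16.88 [538.68 -43.75 105.22] [-2.96  1.23  7.83] [0.326 0.694 0.051] M/.145 8.32 jaw -0.086 tilt [0.0013 0.0002]
0.1044 17.19 [538.67 -43.75 105.03] [-3.21  1.21  8.89] [0.357 0.746 0.028] M/.145 9.39 jaw -0.086 tilt [0.0014 0.0002]
0.1041 17.51 [538.67 -43.74 104.81] [-3.59  1.52  9.13] [0.369 0.794 0.024] M/.145 9.41 jaw -0.086 tilt [0.0014 0.0003]
0.1038 17.82 [538.62 -43.78 104.59] [-4.28  1.68 10.54] [0.425 0.819 0.062] M/.145 9.99 jaw -0.086 tilt [0.0014 0.0003]
0.1035 18.14 [538.61 -43.73 104.34] [-4.45  1.85 10.99] [0.385 0.83  0.058] M/.145 10.26 jaw -0.086 tilt [0.0014 0.0004]
0.1032 18.46 [538.62 -43.75 104.11] [-5.37  1.84 11.86] [0.421 0.88  0.02 ] M/.145 10.16 jaw -0.086 tilt [0.0015 0.0004]
0.1029 18.77 [538.48 -43.73 103.95] [-5.65  2.17 14.6 ] [0.417 1.152 0.046] M/.145 14.37 jaw -0.086 tilt [0.0013 0.0005]
```

```bash
cat > turn.py <<'E'
import sys
from h import *
x,y,z,A,Aend,ft=map(float,sys.argv[1:7])
ctrl.movel([x,y,z],max_speed=.05);f,t,s=show('start',4);tz0=t[2]
while A>Aend+1e-6:
    A=max(A-.1,Aend)
    ctrl.movel([x,y,z],frame=quat(A),max_speed=.05)
    f,t,s=show('A %.2f z %.4f x %.4f y %.4f'%(A,z,x,y),3)
    if abs(t[2]-tz0)>.3 or f[2]>16.5 or np.hypot(*f[:2])>9: print('STOP');break
    x+=np.clip(.00012*f[0],-.0005,.0005);y+=np.clip(.00012*f[1],-.0005,.0005)
    z+=np.clip(.0002*(f[2]-ft),-.0003,.0003) if abs(f[2]-ft)>.7 else 0
print(x,y,z,A)
E
python3 turn.py .5376 -.0438 .1033 -.086 -.6 11.8
```

```text
start 19.09 [538.46 -43.74 104.19] [-3.15  1.49 10.62] [0.335 0.665 0.052] M/.145 10.64 jaw -0.086 tilt [0.0022 0.0001]
A -0.19 z 0.1033 x 0.5376 y -0.0438 19.39 [538.47 -43.74 104.16] [-2.92  0.36 10.54] [ 0.329  0.681 -0.062] M/.145 11.01 jaw -0.186 tilt [0.0022 0.0001]
A -0.29 z 0.1030 x 0.5373 y -0.0438 19.69 [538.47 -43.77 104.05] [-2.17  0.83 10.92] [ 0.282  0.507 -0.053] M/.145 11.28 jaw -0.286 tilt [ 0.0029 -0.    ]
A -0.39 z 0.1029 x 0.5370 y -0.0437 19.99 [538.47 -43.79 103.99] [-1.98  1.17 11.25] [ 0.28   0.442 -0.037] M/.145 11.43 jaw -0.386 tilt [ 0.0035 -0.0003]
A -0.49 z 0.1029 x 0.5368 y -0.0435 20.29 [538.45 -43.78 104.01] [-0.89  0.89 10.29] [ 0.191  0.312 -0.054] M/.145 11.15 jaw -0.486 tilt [ 0.0039 -0.0005]
A -0.59 z 0.1026 x 0.5366 y -0.0434 20.59 [538.46 -43.8  103.96] [-1.39  0.53 12.73] [ 0.159  0.446 -0.097] M/.145 13.79 jaw -0.586 tilt [ 0.0043 -0.0005]
A -0.60 z 0.1028 x 0.5365 y -0.0433 20.89 [538.46 -43.82 104.  ] [-0.73  0.41 10.48] [ 0.13   0.205 -0.059] M/.145 10.85 jaw -0.6 tilt [ 0.0045 -0.0006]
0.5363909727662804 -0.04329673065765652 0.10249560163259903 -0.6
```

```bash
python3 turn.py .5364 -.0433 .1026 -.6 -1.6 11.8
```

```text
start 21.21 [538.47 -43.79 103.99] [-0.36  0.17 11.91] [ 0.088  0.276 -0.065] M/.145 13.3 jaw -0.6 tilt [ 0.0047 -0.0006]
A -0.70 z 0.1026 x 0.5364 y -0.0433 21.51 [538.47 -43.8  103.99] [-0.54  0.71 11.71] [ 0.065  0.296 -0.042] M/.145 12.97 jaw -0.7 tilt [ 0.0047 -0.0007]
A -0.80 z 0.1026 x 0.5363 y -0.0432 21.81 [538.44 -43.84 103.99] [-0.65  0.71 12.09] [ 0.073  0.213 -0.087] M/.145 12.62 jaw -0.8 tilt [ 0.0048 -0.0009]
A -0.90 z 0.1026 x 0.5363 y -0.0431 22.11 [538.43 -43.83 103.98] [-0.2   0.19 11.31] [ 0.014  0.202 -0.03 ] M/.145 12.42 jaw -0.9 tilt [ 0.0049 -0.0011]
A -1.00 z 0.1026 x 0.5362 y -0.0431 22.41 [538.44 -43.87 104.01] [-0.34  0.27 11.69] [-0.026  0.223 -0.042] M/.145 12.74 jaw -1.0 tilt [ 0.005  -0.0012]
A -1.10 z 0.1026 x 0.5362 y -0.0431 22.71 [538.44 -43.9  104.01] [-0.42  0.16 11.6 ] [-0.079  0.198 -0.09 ] M/.145 12.36 jaw -1.1 tilt [ 0.005  -0.0013]
A -1.20 z 0.1026 x 0.5361 y -0.0431 23.01 [538.39 -43.94 103.98] [ 0.34  0.   11.36] [-0.02   0.165 -0.064] M/.145 12.99 jaw -1.2 tilt [ 0.005  -0.0014]
A -1.30 z 0.1026 x 0.5362 y -0.0431 23.31 [538.39 -43.98 103.98] [-0.14 -0.31 11.16] [-0.049  0.2   -0.065] M/.145 12.33 jaw -1.3 tilt [ 0.0049 -0.0015]
A -1.40 z 0.1026 x 0.5362 y -0.0431 23.61 [538.38 -43.97 103.98] [-0.59 -0.18 11.87] [-0.07   0.202 -0.052] M/.145 12.41 jaw -1.4 tilt [ 0.0049 -0.0015]
A -1.50 z 0.1026 x 0.5361 y -0.0431 23.91 [538.36 -44.   104.  ] [-0.18  0.2  11.27] [-0.015  0.189 -0.049] M/.145 12.31 jaw -1.5 tilt [ 0.005  -0.0015]
A -1.60 z 0.1026 x 0.5361 y -0.0431 24.21 [538.37 -43.97 104.01] [ 0.32  0.2  11.52] [-0.025  0.168 -0.029] M/.145 13.14 jaw -1.6 tilt [ 0.005  -0.0016]
0.5361111379163742 -0.04306458385634652 0.1026 -1.6
```

```bash
python3 - <<'E'
from h import *
x,y=.5361,-.0431;z=.1026
for k in range(10):
    z+=.0004;ctrl.movel([x,y,z],max_speed=.05);f,t,s=show(round(z,4))
    if f[2]<1.5: break
p,d=vision.grab_frame('side');cv2.imwrite('pics/side5.png',cv2.resize(p[190:370,220:460],None,fx=3.2,fy=3.2,interpolation=2))
E
```

```text
0.103 24.51 [538.36 -43.98 104.15] [1.22 0.31 7.81] [-0.08   0.013 -0.027] M/.145 9.67 jaw -1.6 tilt [ 0.0048 -0.0016]
0.1034 24.81 [538.36 -43.97 104.37] [ 2.79 -1.02  7.01] [-0.142 -0.236 -0.077] M/.145 9.42 jaw -1.6 tilt [ 0.0047 -0.0017]
0.1038 25.11 [538.33 -43.96 104.63] [ 4.26 -1.33  5.03] [-0.384 -0.711 -0.041] M/.145 6.3 jaw -1.6 tilt [ 0.0045 -0.0017]
0.1042 25.41 [538.34 -43.96 104.92] [ 5.71 -1.52  4.41] [-0.374 -0.882 -0.052] M/.145 6.59 jaw -1.6 tilt [ 0.0045 -0.0018]
0.1046 25.71 [538.36 -43.94 105.22] [ 5.39 -1.63  3.28] [-0.435 -0.938 -0.049] M/.145 4.61 jaw -1.6 tilt [ 0.0044 -0.0019]
0.105 26.01 [538.36 -43.94 105.4 ] [ 6.53 -2.09  0.65] [-0.476 -1.095 -0.057] M/.145 2.56 jaw -1.6 tilt [ 0.0043 -0.0021]
```

View pics/side5.png

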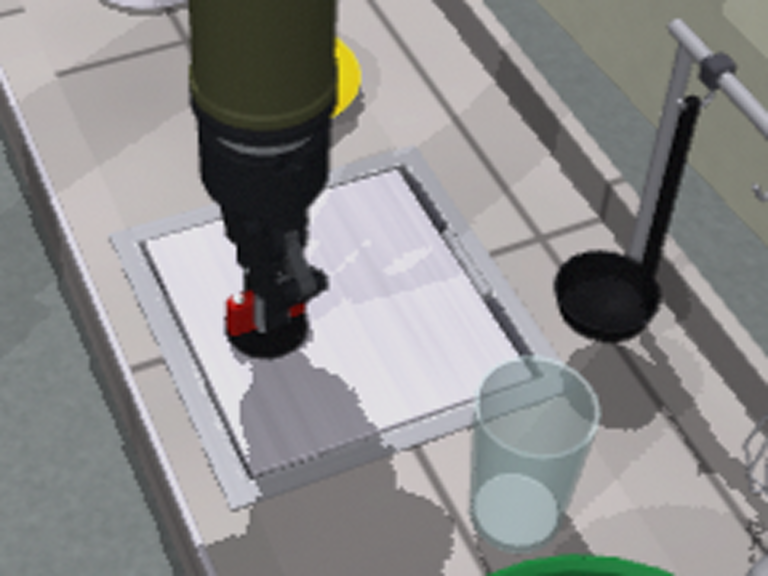

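```bash
python3 - <<'E'
from h import *
ctrl.movel([.5372,-.0436,.105],max_speed=.05);show('relax')
ctrl.movel([.538,-.0440,.1052],max_speed=.05);show('relax')
ctrl.ungrasp();show('open')
s=get_state()['tcp_pos'];ctrl.movel([s[0],s[1],.16],max_speed=.1)
c=H-.145*FX
ctrl.movep([c[0],c[1],.25],quat(YAW-.05))
s=get_state();print(s['time'],s['tcp_pos'])
p,d=vision.grab_frame('wrist');np.save('w2.npy',d);cv2.imwrite('pics/w2.png',p)
i=vision.camera_info('wrist');K=i['mtx'];T=i['hand_eye']
R=Ro.from_quat(np.roll(s['eef_rot'],-1)).as_matrix()
def w(m):
    v,u=np.nonzero(m&(d>0));z=d[v,u];c=np.stack([(u-K[0,2])/K[0,0]*z,(v-K[1,2])/K[1,1]*z,z],1)
    return (c@T[:3,:3].T+T[:3,3])@R.T+s['tcp_pos']
m=(p[...,2]>100)&(p[...,1]<70)&(p[...,0]<70);P=w(m);top=P[P[:,2]>np.percentile(P[:,2],90)-.006]
print('top',np.median(top,0),cv2.minAreaRect(top[:,:2].astype('float32')*1000))
mm=np.ones_like(m);mm[300:]=0;A=w(mm);L=(A-H)@FX;Y=(A-H)@FY
for rr in (.03,.06,.1,.14,.18):
    k=(abs(L+rr)<.006)&(abs(abs(Y)-.06)<.025);print(rr,np.median(A[k,2]))
k=(abs((A-FO)@FX+.108)<.004)&(abs((A-FO)@FY)<.08);print('rim',np.median(A[k,2]))
E
```

```text
relax 26.36 [538.35 -43.93 105.27] [ 6.11 -1.11  3.18] [-0.354 -0.93  -0.039] M/.145 5.61 jaw -1.6 tilt [ 0.0022 -0.0009]
relax 26.66 [538.37 -44.01 105.27] [ 4.73 -0.68  3.48] [-0.238 -0.797 -0.052] M/.145 4.82 jaw -1.6 tilt [ 0.0007 -0.0001]
open 27.42 [537.97 -44.01 105.21] [ 0.26 -0.34 -0.09] [-0.014  0.031 -0.023] M/.145 0.49 jaw -1.6 tilt [-0.  0.]
29.2083 [ 0.53928399 -0.04603317  0.2492004 ]
top [ 0.54158224 -0.04203792  0.12831   ] ((539.6519775390625, -43.74937057495117), (12.77079963684082, 52.84093475341797), 88.41468048095703)
0.03 0.09175434090457715
0.06 0.09207522119986405
0.1 0.0925525349955258
0.14 0.09296673031453226
0.18 0.09344458742121925
rim 0.09140761966814337
```

View pics/w2.png

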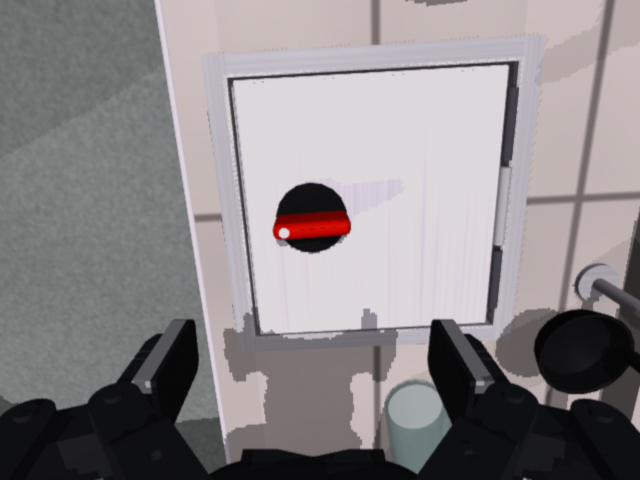

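The wing now lies square to the front edge, from (280,230) to (348,226) with the pip to the front. With the robot clear, the cover sits about 1.6 mm above the rim at the knob, so the wing centre is about 22.6 mm up. I'll check the bystanders and hand in.

```bash
python3 - <<'E'
from h import *
a=cv2.imread('pics/side0.png');p,_=vision.grab_frame('side')
b=cv2.imread('pics/scene0.png');q,_=vision.grab_frame('scene')
for o,t in [('tumbler','side'),('saucer','side'),('kettle_lid','side'),('basin','side')]:
    r=models.recognise(t,o);print(o,[np.round(x['point']).tolist() for x in r[:1]])
cv2.imwrite('pics/side6.png',p)
ticket.close_job();print(get_state()['time'])
E
```

```text
tumbler [[384.0, 331.0]]
saucer [[308.0, 219.0]]
kettle_lid [[267.0, 179.0]]
basin [[408.0, 427.0]]
the job is handed in; nothing more can be done
the job is handed in; nothing more can be done
```

View pics/side6.png

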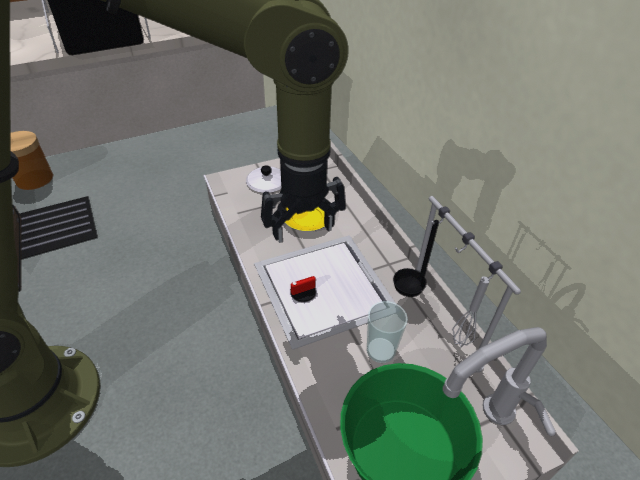

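The hatch cover is shut and latched, and the job was handed in at about 29.5 s of the 61 s allowed. The system gave no verdict.

- **Closing and turning:** I folded the cover down with the shut fingertips and gripped the wing. I then pressed until the force began to rise steeply near the stops, peaking at about 14.6 N, and eased back. With 10–13 N held, I turned the knob 1.51 rad clockwise in 0.1 rad steps. The tongue never caught: the torque about the knob axis stayed under 0.1 N m.
- **Check after letting go:** The cover stays down by itself, with the wing centre about 22.6 mm above the rim (limit 24.8 mm). The wing is within about 0.03 rad of square to the front edge. The robot was clear of everything when I handed in.
- **Bystanders:** The tumbler, saucer, kettle lid and basin look unmoved. The image finder's points for them shifted by up to about 5 pixels, which is about the finder's own error, and the saucer was partly hidden by the gripper. I did not measure their positions in mm.
- **Disagreement:** The wrist moment and sideways force rose during the press and again while easing off, to about 6.5 N sideways. I relieved part of this by shifting the hand sideways before opening the fingers.

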